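# Stack a sample filter and clamp it to the click

### The arm

A 6-joint arm with a two-finger parallel gripper is mounted at the origin on the work surface. World frame = base frame: x ahead of the robot, y to its left, z up, the work surface at z = 0. Lengths are in mm, angles in rad, forces in N, time in s.
With the tool pointing down it reaches from about 275 to 825 mm from the base axis. Payload 4.9 kg.
Tool frame: the origin (TCP) lies midway between the tips of the shut fingers; the grasp point (between the pads) lies 19 mm behind it; z points along the fingers, y is the direction in which the jaws open and shut (so a half turn about z gives the same grasp; the last joint's range is limited). The gripper opens to 85 mm and grips with 20 to 120 N. Pads are 22 mm wide; open, the fingers measure 114 mm over their backs; the gripper's body (76 mm by 85 mm) begins 54 mm behind the grasp point. The pads swing forward as they close: fully open they stand 13 mm farther back than shut.
Start: joints at [0.982, 0.326, -0.193, 1.052, 0, 1.437], TCP at [241.603, 494.112, 231.281] pointing down, gripper open.
Joint ranges: [-2.65, 2.65], [-0.97, 1.79], [-1.3, 1.35], [-1.93, 2.1], [-1.47, 1.37], [-3.14, 3.14]. Speed limits (rad/s): [2.57, 2.57, 3.14, 3.14, 3.14, 3.14].

### API

Orientations are given as a 3x3 rotation matrix whose columns are the frame's x, y, z axes.
In Python, from rig import env gives the robot as it stands. The module is installed in compiled form; this text tells all that it offers.
- The arm moves only by the tool servo_tool, never from a script. Its argument "increments" is a list of rows, each a list of 5 numbers: the gripper command: -1 is fully open, 1 is shut, values between are in proportion, then the shift along the tool's x, y, z in m, then the turn about the tool's z in rad. In form: [[claw, tx, ty, tz, turn], ...]. A call has 1 to 12 rows; each row shifts and turns the commanded pose from where the row before left it, along the tool's axes as they then stand; what a row does not reach is not made up. A row lasts 1/12 s, in which the tool goes at most 41.7 mm and 7.16 degrees, less where a joint would pass 70% of its speed; a pose out of reach is approached as far as the arm can. A call with a gripper value outside its range is refused whole. The fingers move at their own pace and stop on an object; the grip force is fixed at half the most. Time passes only in rows, so rows that do not move let the fingers close. It gives the time, the measured TCP pose, the force and the opening at its end, in the units of the state.
- env.state(): the state, without advancing time (a new reading comes with each control period).
- env.capture(name): name is "scene" or "top" or "wrist"; returns a dict with "color" (400x640x3 uint8, blue, green, red), "depth" (400x640 float32, mm along the optical axis (not along the pixel's ray), 0 where there is no reading), "intrinsics" (3x3 intrinsics, pixels), "R" (3x3) and "t" (3): a world point X has camera coordinates R X + t. Camera axes: x right, y down, z forward; pixel columns grow to the right and rows downward; lengths in mm; the calibration is good to about 2 mm. The wrist camera is an equidistant fisheye: a pixel r from the principal point sees the ray r / f radians off the axis. A picture is of the moment at which its call begins.
- env.finish_job(): hands the job in, once; it reports no verdict.
The state is a dict: "time_s": time; "qpos": joint angles; "qd": joint speeds; "joint_torque": joint torques, N m; "tool_pos": TCP position; "orientation": TCP orientation; "force": force on the tool from outside, world axes, zero at the start; "ft_torque": the same for the moment, N m; "width": opening from 0.0 (shut) to 1.0 (fully open).
Only numpy, scipy, OpenCV 4.12 (cv2) and the standard library are available. Lean on these libraries where they do the work, as an engineer would, in place of code of your own. Each camera call takes 0.05 s, during which the arm holds its last target. There are 200 camera calls.

### The job

Finish loading the little sample filter: lay the blue spacer plate squarely on the white plate that is fixed in the clamp's pocket, then lay the metal cover plate on top of it, black grip up. Then turn the black wing knob clockwise until the jaw is tight on the plates and the knob clicks past its detent: one click only, so stop before a second one. Leave the stack pushed square against the fixed stop, let go, and do not knock over the bottle, the jar or the beaker.

Things in the scene. Friction and masses are not known exactly. Their poses are not given: they have to be found in the camera images.
- pocket (a point): Centre of the clamped place on the pocket floor of the clamp fixture, 10 mm above the bench. x points along the clamp, away from the knob to the fixed steel stop; z up. The stop's face is at x = +38 mm; the open jaw's face, on the knob's side, somewhere from x = -56 to -50 mm. A plate laid with its centre at x = -4 mm, y = 0 clears all; clamping pushes it to x = 0.
- stop_top (a point): Middle of the fixed stop's top, at x = 46, y = 0, z = 46 mm from pocket, same axes. Stop and jaw are 40 to 44 mm wide and reach 48 mm at most above the pocket floor. Four guide posts, 8 mm thick in x, at x = -32 and +28 mm from pocket, inner faces at y = +-27.5 mm, 55 mm tall with tops flared outwards, leave a 52 mm wide gap for a finger on each y side.
- fixture: The whole clamp, bolted to the bench: dark steel base 205 x 90 mm, 10 mm thick. Origin on the bench below pocket, same axes. The knob's grey gearbox, 60 mm (x) by 70 mm, stands with its top 60 mm above the bench, its centre at x = -110 mm.
- base_plate: White plastic bottom plate, 74 x 50 x 24 mm (x, y, z), screwed down in the pocket, so its top is 34 mm above the bench. Origin at pocket, same axes.
- spacer_mid (a point): Centre of the blue spacer plate, 76 x 50 x 14 mm (x, y, z), about 70 g, lying flat on the bench, z up. Either way round in yaw will do.
- cover_mid (a point): Half-way up the metal cover plate: a plate 76 x 50 x 10 mm (x, y, z) with an upright black round grip, 26 mm in diameter and 22 mm tall, at its middle; 32 mm tall in all, about 120 g. The point is on the grip's axis, 16 mm above the underside. Lies flat on the bench, grip up. Either way round in yaw will do.
- spacer: The same blue spacer plate, with its origin at the centre of its underside, axes as spacer_mid.
- cover: The same cover plate, with its origin at the centre of its underside, axes as cover_mid.
- knob_grip (a point): On the vertical axis of the black wing knob, 105 mm from pocket towards -x. Its wing is a bar 48 mm long (this x axis, turning with the knob), 14 mm thick (y), 33 mm tall; the point is mid-bar, 14 mm below its top, 19 mm above the round flange (48 mm), 93 mm above the bench. Clockwise from above closes the jaw, 6 mm a radian; it runs at about 0.12 N m and stays where it is left.
- knob (a joint): Slip of the torque knob on its spindle, rad: about 0 while it winds the jaw in, which takes an unknown 2.1 to 3 rad, more than one grasp's turn. Once the jaw is tight, torque rises to about 0.2 N m and slip grows as the knob turns on: crest at 0.3, then the click into the first notch at 0.6. A second crest at 0.9 leads to a notch at 1.2: too tight.
- wine_bottle: Green bottle, 74 mm in diameter, 280 mm tall, standing; bystander. Origin under its centre.
- sample_jar: Amber jar with a white cap, 60 mm in diameter, 90 mm tall, standing; bystander. Origin under its centre.
- beaker: Clear cup, 70 mm in diameter, 90 mm tall, standing; bystander. Origin under its centre.
Not all that is in view belongs to the job. Of the things shaped like the cover, the aluminium one is meant.

How it is judged (in metres and radians):
On the way, in this order (a step that is already met when the one before it is completed fails the run):
1. the blue spacer lies squarely in the pocket on the white plate, let go (x of spacer_mid in the frame of pocket between -0.01 and 0.0045 m and y of spacer_mid in the frame of pocket between -0.0045 and 0.0045 m and z of spacer_mid in the frame of pocket between 0.028 and 0.034 m and angle between the x axis of spacer_mid and the x axis of pocket, either way round below 0.09 rad and angle between spacer_mid's own z axis and vertical below 0.06 rad and contact force between spacer and the fingers below 0.2 N), for 0.2 s.
2. the cover lies squarely in the pocket on the spacer, grip up, let go (x of cover_mid in the frame of pocket between -0.01 and 0.0045 m and y of cover_mid in the frame of pocket between -0.0045 and 0.0045 m and z of cover_mid in the frame of pocket between 0.051 and 0.057 m and angle between the x axis of each of cover_mid, spacer_mid and the x axis of pocket, either way round below 0.09 rad and angle between each of cover_mid, spacer_mid's own z axis and vertical below 0.06 rad and x of spacer_mid in the frame of pocket between -0.01 and 0.0045 m and y of spacer_mid in the frame of pocket between -0.0045 and 0.0045 m and z of spacer_mid in the frame of pocket between 0.028 and 0.034 m and contact force between cover and the fingers below 0.2 N), for 0.2 s.
3. the knob has clicked past its detent (value of joint knob above 0.42 rad), for 0.2 s.
At the end, for the whole second after the job is handed in: Knob past its first click, not its second (slip 0.42 to 0.85 rad); blue spacer on the white plate and cover on the spacer, in the pocket, within 3 mm of the clamped place along the clamp and in height, 4.5 mm across; spacer and cover flat and square within 0.06 rad; at rest, released (value of joint knob between 0.42 and 0.85 rad and x of spacer_mid in the frame of pocket between -0.003 and 0.003 m and y of spacer_mid in the frame of pocket between -0.0045 and 0.0045 m and z of spacer_mid in the frame of pocket between 0.028 and 0.034 m and angle between the x axis of each of spacer_mid, cover_mid and the x axis of pocket, either way round below 0.06 rad and angle between each of spacer_mid, cover_mid's own z axis and vertical below 0.06 rad and x of cover_mid in the frame of pocket between -0.003 and 0.003 m and y of cover_mid in the frame of pocket between -0.0045 and 0.0045 m and z of cover_mid in the frame of pocket between 0.051 and 0.057 m and linear speed of each of spacer, cover below 0.02 m/s); the robot touches nothing.
It fails at once if the knob is turned past a second click (value of joint knob above 0.95 rad).
It fails at once if the bottle, the jar or the beaker is knocked over (angle between any of wine_bottle, sample_jar, beaker's own z axis and vertical above 0.5 rad).
It also fails if it takes over 72 s, if anything falls off the work surface, if the arm or the gripper's body presses on something with over 40 N, if the wrist force passes 120 N, or if a joint passes its speed limit or range.

## Working session

There is one attempt and no reset: what is moved stays moved. The work goes in short steps, Python scripts to look and compute and a tool call to move; the robot and the scene stay as the last step left them, time stands still between calls to the robot, and variables do not carry over. Pictures are saved under pics/ and viewed, about 8 in all and at most 12, crops included, and the job is handed in when it is done.

Besides the shell and the picture viewer there is one more tool, called after ">>>" as a command line: name --pt "numbers of a row" for each row, then --argument value for the rest. servo_tool: Moves the arm, as the interface text tells. Its arguments: {"type":"object","properties":{"increments":{"type":"array","items":{"type":"array","items":{"type":"number"}}}},"required":["increments"]}

```bash
mkdir -p pics; ls
cat > h.py <<'E'
import numpy as np, cv2
from rig import env
def cap(n):
    c=env.capture(n); return c
def ray(c,u,v,fish=False):
    K=np.array(c["intrinsics"]);R=np.array(c["R"]);t=np.array(c["t"])
    x=(u-K[0,2])/K[0,0];y=(v-K[1,2])/K[1,1]
    if fish:
        th=np.hypot(x,y); s=np.sin(th)/max(th,1e-9); d=np.array([x*s,y*s,np.cos(th)])
    else: d=np.array([x,y,1.])
    return -R.T@t, R.T@d
def onplane(c,u,v,z,fish=False):
    o,d=ray(c,u,v,fish); return o+d*(z-o[2])/d[2]
def cloud(c):
    K=np.array(c["intrinsics"]);R=np.array(c["R"]);t=np.array(c["t"]);D=c["depth"]
    v,u=np.mgrid[:D.shape[0],:D.shape[1]]
    P=np.stack([(u-K[0,2])/K[0,0]*D,(v-K[1,2])/K[1,1]*D,D],-1)
    P=(P-t)@R; P[D<=0]=np.nan
    return P
E
python3 - <<'E'
from h import *
a=cap("top");b=cap("scene")
np.savez("first.npz",**{k+n:np.array(c[k]) for n,c in (("T",a),("S",b)) for k in c})
cv2.imwrite("pics/top.png",a["color"]);cv2.imwrite("pics/scene.png",b["color"])
for c in(a,b): print(c["intrinsics"],np.round(-np.array(c["R"]).T@c["t"]),np.round(c["R"],2))
print(env.state())
E
```

```text
pics
[[440.90153014   0.         320.18094885]
 [  0.         440.90153014 203.7522041 ]
 [  0.           0.           1.        ]] [ 407.   26. 1142.] [[ 0.03 -1.   -0.  ]
 [-0.99 -0.03 -0.15]
 [ 0.15  0.01 -0.99]]
[[432.37667039   0.         322.61309867]
 [  0.         432.37667039 204.53271642]
 [  0.           0.           1.        ]] [1163.  211.  820.] [[-0.28  0.96 -0.01]
 [ 0.72  0.21 -0.67]
 [-0.64 -0.2  -0.75]]
{'time_s': 0.1, 'qpos': array([ 9.81799291e-01,  3.26898228e-01, -1.93487012e-01,  1.05198534e+00,
        4.87234964e-06,  1.43658383e+00]), 'qd': array([ 5.05553284e-04, -1.59436400e-03,  3.06052049e-03,  6.11845048e-04,
       -7.95556840e-05,  2.01519503e-03]), 'joint_torque': array([ 1.98351695e-04, -4.44241619e+01,  2.63036406e+01,  7.93443091e-03,
       -1.91743593e-04,  1.56651225e-05]), 'tool_pos': array([241.30182666, 493.66342869, 230.56344131]), 'orientation': array([[-8.98355598e-01,  4.39268081e-01, -8.78591529e-04],
       [ 4.39268906e-01,  8.98354675e-01, -1.30628132e-03],
       [ 2.15479117e-04, -1.55944308e-03, -9.99998761e-01]]), 'force': array([ 0.37761176,  0.05752905, -0.32861163]), 'ft_torque': array([-0.01012038, -0.00269786, -0.00886921]), 'width': 1.002613546179127}
```

View pics/top.png

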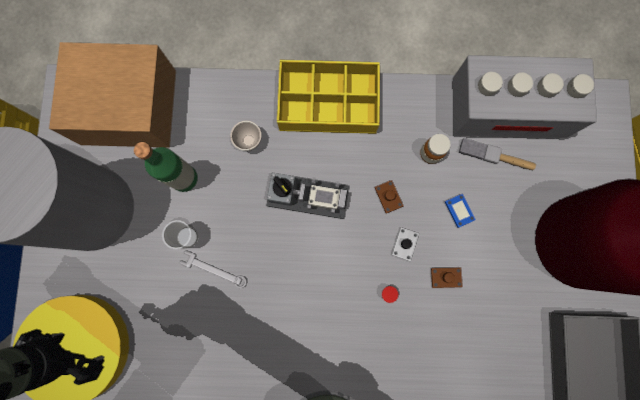

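View pics/scene.png

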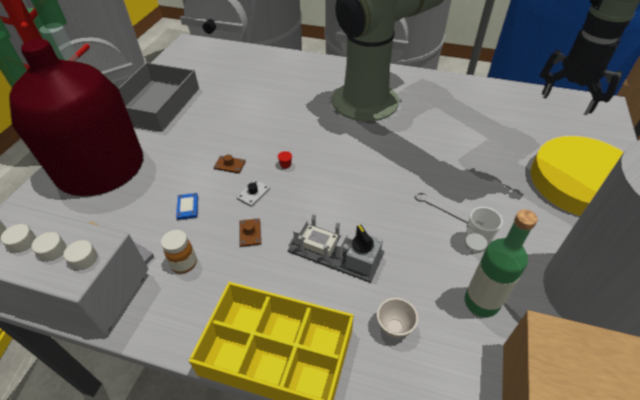

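The top view shows the fixture with its knob at (283,187) and pocket at (324,197), and the blue spacer at (460,211). Three things are shaped like the cover: brown at (389,196), brown at (447,277), and light metal with a black grip at (406,243). The last one fits "aluminium, black grip". The standing bystanders are the bottle at (165,165), the jar at (436,148) and the clear cup at (180,235).

Run:
```python
from h import *
z=np.load("first.npz")
T={k:z[k+"T"] for k in("color","depth","intrinsics","R","t")}
P=cloud(T); img=T["color"]
cv2.imwrite("pics/crop1.png",cv2.resize(img[150:300,250:490],None,fx=3.3,fy=3.3,interpolation=cv2.INTER_CUBIC))
def rect(mask,name,zp):
    n,l,s,c=cv2.connectedComponentsWithStats(mask.astype(np.uint8))
    for i in np.argsort(-s[1:,4])[:2]+1:
        cn,_=cv2.findContours((l==i).astype(np.uint8),0,1)
        pts=np.array([onplane(T,u,v,zp)[:2] for u,v in cn[0][:,0]],np.float32)
        r=cv2.minAreaRect(pts); b=cv2.boxPoints(r)
        e=b[1]-b[0];f=b[2]-b[1]; L=e if np.hypot(*e)>np.hypot(*f) else f
        print(name,s[i],np.round(r[0],1),np.round(r[1],1),"long ax deg",np.degrees(np.arctan2(L[1],L[0])).round(1))
roi=np.zeros(img.shape[:2],bool);roi[150:300,250:490]=1
B,G,R_=[img[...,i].astype(int) for i in range(3)]
rect(roi&(B>R_+50),"blue",14)
w=roi.copy();w[:,:380]=0;w[:215]=0;w[268:]=0;w[:,430:]=0
rect(w&(P[...,2]>6)&(P[...,2]<60),"coverdepth",10)
rect(w&(img.min(-1)>185),"coverbright",10)
f=roi.copy();f[:,370:]=0;f[:160]=0;f[230:]=0
rect(f&(P[...,2]>5),"fixt",10)
rect(f&(img.min(-1)>170),"white",34)
rect(f&(P[...,2]>82),"knobtop",107)
for u,v in((460,211),(406,243),(283,187),(324,197),(450,240)):print(u,v,P[v,u].round(1))
```

```text
blue [445 194  31  33 350] [ 571.2 -327.7] [76.3 50.8] long ax deg 25.6
coverdepth [392 227  27  34 565] [ 481.5 -187.7] [50.3 75.8] long ax deg -17.4
coverdepth [418 217   1   1   1] [ 550.8 -220.8] [0. 0.] long ax deg 0.0
coverbright [394 237  10  21  79] [ 470.5 -168.7] [51.5 22.1] long ax deg 17.3
coverbright [406 238  10  18  48] [ 472.8 -204.3] [10.1 49.7] long ax deg -26.4
fixt [ 267  173   83   46 2699] [602.4  66.3] [207.   95.7] long ax deg 82.3
fixt [280 160   1   1   1] [691.8 142. ] [0. 0.] long ax deg 0.0
white [309 186  28  22 215] [594.1  23.9] [70.  47.6] long ax deg 82.1
white [312 185   1   2   2] [621.2  54.9] [2.6 0. ] long ax deg -178.2
knobtop [274 176  16  19 127] [607.  126.6] [51.3 14.7] long ax deg 41.3
460 211 [ 569.2 -328.6   12.6]
406 243 [ 481.2 -185.    35. ]
283 187 [601.5 122.1 107.1]
324 197 [591.8  23.4  36.9]
450 240 [ 4.945e+02 -3.053e+02  2.000e-01]
```

View pics/crop1.png

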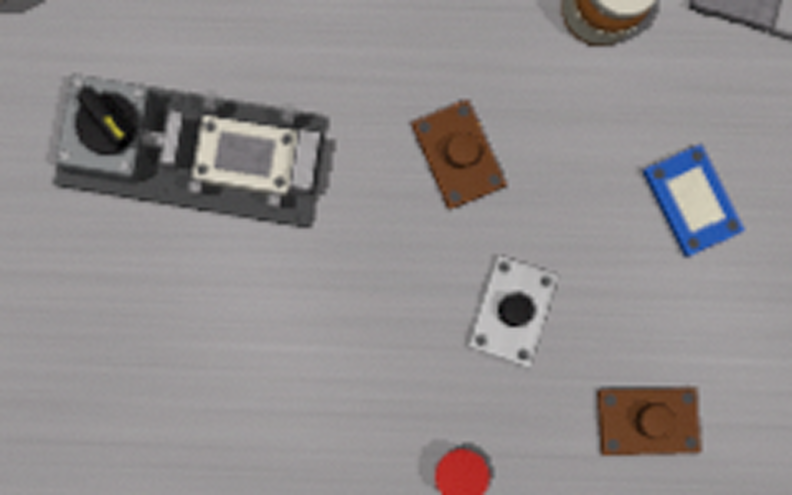

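Candidate check in the enlarged crop: the plate at crop (515,308), top px (406,243), is light grey metal with a black grip. The other two are all brown (wood or copper). The metal one is the cover. The measured sizes match: spacer 76x51, cover 76x50, knob wing 51x15. Moving above the spacer.

>>> servo_tool --pt "-1 -0.0274 -0.0247 0 0" --pt "-1 -0.0274 -0.0247 0 0" --pt "-1 -0.0274 -0.0247 0 0" --pt "-1 -0.0274 -0.0247 0 0" --pt "-1 -0.0274 -0.0247 0 0" --pt "-1 -0.0274 -0.0247 0 0" --pt "-1 -0.0274 -0.0247 0 0" --pt "-1 -0.0274 -0.0247 0 0" --pt "-1 -0.0274 -0.0247 0 0" --pt "-1 -0.0274 -0.0247 0 0" --pt "-1 -0.0274 -0.0247 0 0" --pt "-1 -0.0274 -0.0247 0 0"

```text
time_s: 1.1
tool_pos: [406.8, 81.6, 231.2]
orientation: [[-0.898, 0.439, -0.0], [0.439, 0.898, 0.0], [0.0, 0.0, -1.0]]
force: [0.9, 0.8, 0.1]
width: 0.999
```

>>> servo_tool --pt "-1 -0.0274 -0.0247 0 0" --pt "-1 -0.0274 -0.0247 0 0" --pt "-1 -0.0274 -0.0247 0 0" --pt "-1 -0.0274 -0.0247 0 0" --pt "-1 -0.0274 -0.0247 0 0" --pt "-1 -0.0274 -0.0247 0 0" --pt "-1 -0.0274 -0.0247 0 0" --pt "-1 -0.0274 -0.0247 0 0" --pt "-1 -0.0274 -0.0247 0 0" --pt "-1 -0.0274 -0.0247 0 0" --pt "-1 -0.0274 -0.0247 0 0" --pt "-1 -0.0274 -0.0247 0 0"

```text
time_s: 2.1
tool_pos: [572.0, -328.9, 230.6]
orientation: [[-0.898, 0.44, -0.001], [0.44, 0.898, 0.001], [0.001, 0.0, -1.0]]
force: [0.4, -0.4, -0.1]
width: 1.002
```

>>> servo_tool --pt "-1 0 0 0.015 -0.113" --pt "-1 0 0 0.015 -0.113" --pt "-1 0 0 0.015 -0.113" --pt "-1 0 0 0.015 -0.113" --pt "-1 0 0 0.015 -0.113" --pt "-1 0 0 0.015 -0.113" --pt "-1 0 0 0.015 -0.113" --pt "-1 0 0 0.015 -0.113" --pt "-1 0 0 0 0" --pt "-1 0 0 0 0"

```text
time_s: 2.93
tool_pos: [571.1, -326.6, 110.1]
orientation: [[-0.902, -0.432, -0.002], [-0.432, 0.902, 0.002], [0.001, 0.003, -1.0]]
force: [0.2, 0.0, 0.4]
width: 0.997
```

```bash
cat >> h.py <<'E'
def go(xy,yang,z=None):
    "print tool-frame translation (m) and turn to bring TCP to xy,z with tool y at world angle yang (deg)"
    s=env.state();O=np.array(s["orientation"]);p=np.array(s["tool_pos"])
    d=np.array([xy[0],xy[1],p[2] if z is None else z])-p
    a=np.degrees(np.arctan2(O[1,1],O[0,1])); t=(yang-a+90)%180-90
    print("t",round(s["time_s"],2),"tcp",p.round(1),"yang",a.round(2),"w",round(s["width"],3),"F",s["force"].round(2),"Mz",s["ft_torque"].round(3),"q6",round(s["qpos"][5],3))
    print(" shift before turn (m)",(O.T@d/1000).round(4)," turn(rad)",round(-np.radians(t),4))
    c,sn=np.cos(np.radians(t)),np.sin(np.radians(t));Rz=np.array([[c,-sn,0],[sn,c,0],[0,0,1]])
    print(" shift after turn (m)",((Rz@O).T@d/1000).round(4))
E
python3 - <<'E'
from h import *
go((571.2,-327.7),115.6,2)
c=cap("wrist");np.savez("w1.npz",**c)
img=c["color"];B,G,R=[img[...,i].astype(int) for i in range(3)]
cv2.imwrite("pics/w1.png",img)
m=((B>R+50)).astype(np.uint8)
n,l,s,_=cv2.connectedComponentsWithStats(m);i=1+np.argmax(s[1:,4]);print(s[i])
cn,_=cv2.findContours((l==i).astype(np.uint8),0,1);cn=max(cn,key=len)
r=cv2.minAreaRect(np.array([onplane(c,u,v,14,True)[:2] for u,v in cn[:,0]],np.float32));print(r,cv2.boxPoints(r).round(1))
E
```

```text
t 2.93 tcp [ 571.1 -326.6  110.1] yang 115.58 w 0.997 F [0.22 0.03 0.36] Mz [-0.004 -0.003 -0.008] q6 -1.078
 shift before turn (m) [ 0.0002 -0.0013  0.1081]  turn(rad) -0.0004
 shift after turn (m) [ 0.0002 -0.0013  0.1081]
[ 283  156   64   91 3262]
((570.7963256835938, -327.65673828125), (76.57744598388672, 50.138916015625), 26.181150436401367) [[ 525.4 -322.1]
 [ 547.5 -367. ]
 [ 616.2 -333.3]
 [ 594.1 -288.3]]
```

View pics/w1.png

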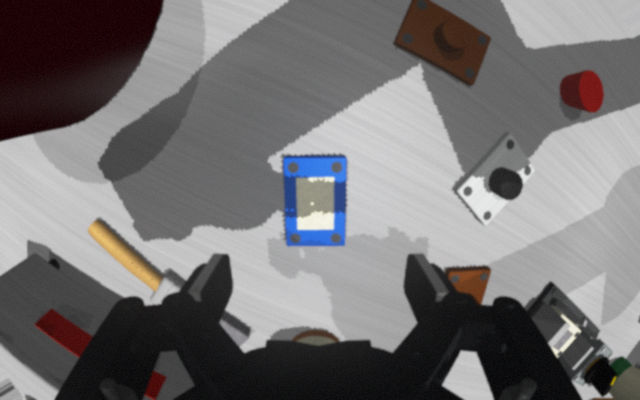

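The wrist view shows the spacer at (315,200) between the fingers, and it agrees with the top view to within 1 mm. Descending to grasp it.

>>> servo_tool --pt "-1 0 -0.0012 0.015 -0.005" --pt "-1 0 0 0.015 0" --pt "-1 0 0 0.015 0" --pt "-1 0 0 0.015 0" --pt "-1 0 0 0.015 0" --pt "-1 0 0 0.015 0" --pt "-1 0 0 0.012 0" --pt "-1 0 0 0.006 0" --pt "-1 0 0 0 0"

```text
time_s: 3.73
tool_pos: [572.0, -328.0, 2.4]
orientation: [[-0.899, -0.438, -0.001], [-0.438, 0.899, 0.001], [0.001, 0.001, -1.0]]
force: [1.0, 0.2, 0.1]
width: 1.0
```

>>> servo_tool --pt "1 0 0 0 0" --pt "1 0 0 0 0" --pt "1 0 0 0 0" --pt "1 0 0 0 0" --pt "1 0 0 0 0" --pt "1 0 0 0 0" --pt "1 0 0 0 0" --pt "1 0 0 0 0"

```text
time_s: 4.4
tool_pos: [573.6, -329.2, 4.9]
orientation: [[-0.899, -0.439, 0.002], [-0.439, 0.899, -0.002], [-0.001, -0.003, -1.0]]
force: [-0.4, 0.3, 6.3]
width: 0.565
```

>>> servo_tool --pt "1 0 0 -0.01 0" --pt "1 0 0 -0.03 0" --pt "1 0 0 -0.04 0" --pt "1 0 0 -0.04 0" --pt "1 0 0 -0.03 0" --pt "1 0 0 0 0"

```text
time_s: 4.9
tool_pos: [576.0, -330.9, 162.0]
orientation: [[-0.899, -0.439, 0.01], [-0.439, 0.899, -0.007], [-0.006, -0.011, -1.0]]
force: [0.7, -0.8, 0.2]
width: 0.563
```

Run:
```python
from h import *
go((594.1+4*.137,23.9+4*.99),172.1,152)
```

```text
t 4.9 tcp [ 576.  -330.9  162. ] yang 116.03 w 0.563 F [ 0.75 -0.81  0.24] Mz [ 0.003 -0.006  0.043] q6 -1.087
 shift before turn (m) [-0.1741  0.3143  0.0075]  turn(rad) -0.9787
 shift after turn (m) [-0.3578  0.0309  0.0117]
```

Run:
```python
import numpy as np
c=np.load("w1.npz");p=-c["R"].T@c["t"];print(p.round(),c["R"].round(2))
print(np.array([p[0]-571.1,p[1]+326.6])@np.array([[-.902,-.432],[-.432,.902]]), c["intrinsics"])
```

```text
[ 504. -357.  253.] [[-0.43  0.9   0.  ]
 [ 0.86  0.41  0.29]
 [ 0.26  0.13 -0.96]]
[73.73942567  1.13352071] [[309.70691629   0.         317.88617421]
 [  0.         309.70691629 202.0270938 ]
 [  0.           0.           1.        ]]
```

>>> servo_tool --pt "1 0 0 0 -0.1088" --pt "1 0 0 0 -0.1088" --pt "1 0 0 0 -0.1088" --pt "1 0 0 0 -0.1088" --pt "1 0 0 0 -0.1088" --pt "1 0 0 0 -0.1088" --pt "1 0 0 0 -0.1088" --pt "1 0 0 0 -0.1088" --pt "1 0 0 0 -0.1088"

```text
time_s: 5.65
tool_pos: [572.1, -328.1, 153.1]
orientation: [[-0.132, -0.991, -0.001], [-0.991, 0.132, 0.001], [-0.0, 0.001, -1.0]]
force: [0.1, -1.1, -0.9]
width: 0.559
```

>>> servo_tool --pt "1 -0.0358 0.0031 0 0" --pt "1 -0.0358 0.0031 0 0" --pt "1 -0.0358 0.0031 0 0" --pt "1 -0.0358 0.0031 0 0" --pt "1 -0.0358 0.0031 0 0" --pt "1 -0.0358 0.0031 0 0" --pt "1 -0.0358 0.0031 0 0" --pt "1 -0.0358 0.0031 0 0" --pt "1 -0.0358 0.0031 0 0" --pt "1 -0.0358 0.0031 0 0" --pt "1 0 0 0 0" --pt "1 0 0 0 0"

```text
time_s: 6.65
tool_pos: [590.3, 32.5, 153.3]
orientation: [[-0.133, -0.991, -0.001], [-0.991, 0.133, -0.0], [0.0, 0.001, -1.0]]
force: [0.4, -0.7, -0.2]
width: 0.563
```

Run:
```python
from h import *
go((594.6,27.9),172.1,42)
c=cap("wrist");np.savez("w2.npz",**c);cv2.imwrite("pics/w2.png",c["color"])
```

```text
t 6.65 tcp [590.3  32.5 153.3] yang 172.35 w 0.563 F [ 0.44 -0.74 -0.15] Mz [-0.041 -0.019 -0.005] q6 -1.507
 shift before turn (m) [ 0.0039 -0.0049  0.1113]  turn(rad) 0.0043
 shift after turn (m) [ 0.0039 -0.0049  0.1113]
```

View pics/w2.png

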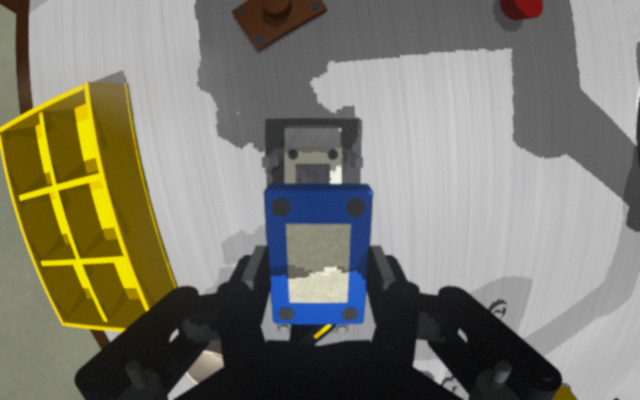

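Run:
```python
from h import *
c=dict(np.load("w2.npz"));img=c["color"];B,G,R=[img[...,i].astype(int) for i in range(3)]
tcp=np.array([590.3,32.5]);a=np.radians(-97.9);ex=np.array([np.cos(a),np.sin(a)]);ey=np.array([-ex[1],ex[0]])
pk=np.array([594.1,23.9])
def f(u,v,z,o): d=onplane(c,u,v,z,True)[:2]-o; return np.round([d@ex,d@ey],1)
print("held corners rel tcp",[f(u,v,162,tcp) for u,v in((267,186),(372,186),(364,323),(272,320))])
for n,u,v,z in(("baseL",266,119,10),("baseR",361,119,10),("holeL",293,154,34),("holeR",334,154,34),("stopL",285,127,56),("stopR",342,127,56)): print(n,f(u,v,z,pk))
cv2.imwrite("pics/w2c.png",cv2.resize(img[100:210,240:390],None,fx=5,fy=5,interpolation=cv2.INTER_CUBIC))
```

```text
held corners rel tcp [array([39.4, 22.6]), array([ 39.6, -24.7]), array([-37.5, -26. ]), array([-35.5,  24.5])]
baseL [57.4 42.6]
baseR [ 57.6 -44.8]
holeL [27.7 15.9]
holeR [ 27.8 -19. ]
stopL [52.1 20.2]
stopR [ 52.2 -23.8]
```

View pics/w2c.png

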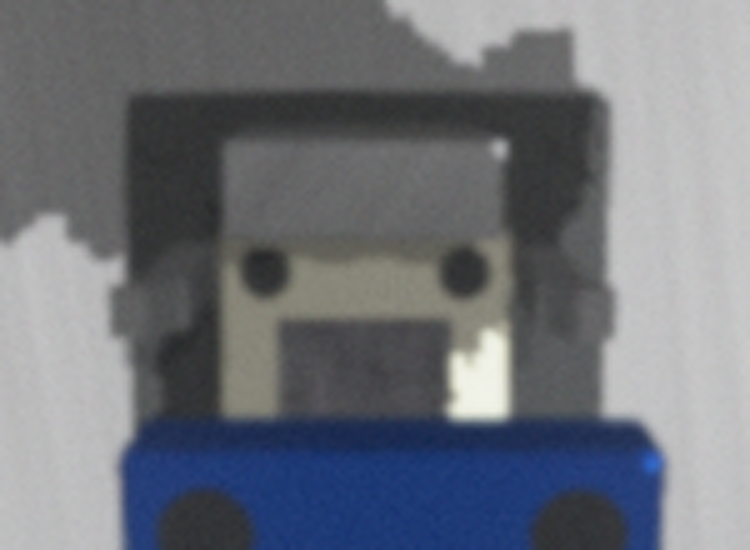

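The crop shows the stop at v about 127-148, both plate holes, and the base symmetric about the tool. So the pocket lies about 1.3 mm towards fixture -y of my first estimate, and the knob position confirms this. The spacer is held squarely. Lowering it with that correction.

>>> servo_tool --pt "1 0.0025 -0.0041 0.01 0.0043" --pt "1 0 0 0.02 0" --pt "1 0 0 0.02 0" --pt "1 0 0 0.018 0" --pt "1 0 0 0.01 0" --pt "1 0 0 0 0" --pt "1 0 0 0 0"

```text
time_s: 7.28
tool_pos: [594.2, 26.3, 74.7]
orientation: [[-0.143, -0.99, -0.001], [-0.99, 0.143, 0.0], [0.0, 0.001, -1.0]]
force: [-0.0, -0.0, -0.2]
width: 0.558
```

Run:
```python
from h import *
go((594.0,29.5),172.1,41)
```

```text
t 7.28 tcp [594.2  26.3  74.7] yang 171.78 w 0.558 F [-0.01 -0.   -0.22] Mz [-0.029  0.028 -0.011] q6 -1.507
 shift before turn (m) [-0.0031  0.0006  0.0337]  turn(rad) -0.0056
 shift after turn (m) [-0.0031  0.0006  0.0337]
```

>>> servo_tool --pt "1 -0.0015 0.0003 0 -0.003" --pt "1 0 0 0 0" --pt "1 0 0 0 0" --pt "1 0 0 0 0"

```text
time_s: 7.62
tool_pos: [595.1, 29.0, 76.2]
orientation: [[-0.138, -0.99, 0.002], [-0.99, 0.138, -0.0], [-0.0, -0.002, -1.0]]
force: [0.2, 0.1, 0.5]
width: 0.563
```

Run:
```python
from h import *
go((594.0,29.5),172.1,41)
```

```text
t 7.62 tcp [595.1  29.   76.2] yang 172.06 w 0.563 F [0.16 0.11 0.54] Mz [ 0.014 -0.038 -0.019] q6 -1.507
 shift before turn (m) [-0.0003  0.0012  0.0352]  turn(rad) -0.0007
 shift after turn (m) [-0.0003  0.0012  0.0352]
```

>>> servo_tool --pt "1 0 0.0007 0.008 0" --pt "1 0 0 0.008 0" --pt "1 0 0 0.008 0" --pt "1 0 0 0.005 0" --pt "1 0 0 0 0"

```text
time_s: 8.03
tool_pos: [592.3, 29.2, 44.3]
orientation: [[-0.138, -0.99, -0.003], [-0.99, 0.138, 0.0], [0.0, 0.003, -1.0]]
force: [-0.8, 0.2, -0.3]
width: 0.56
```

Run:
```python
from h import *
go((594.0,29.5),172.1,40)
```

```text
t 8.03 tcp [592.3  29.2  44.3] yang 172.05 w 0.56 F [-0.76  0.18 -0.3 ] Mz [0.025 0.019 0.002] q6 -1.507
 shift before turn (m) [-0.0005 -0.0017  0.0043]  turn(rad) -0.0008
 shift after turn (m) [-0.0005 -0.0017  0.0043]
```

>>> servo_tool --pt "1 0 0 0.002 0" --pt "1 0 0 0.002 0" --pt "1 0 0 0 0" --pt "1 0 0 0 0"

```text
time_s: 8.37
tool_pos: [593.8, 29.1, 42.4]
orientation: [[-0.138, -0.99, 0.0], [-0.99, 0.138, 0.0], [-0.0, -0.0, -1.0]]
force: [0.0, 0.1, -0.5]
width: 0.561
```

Run:
```python
from h import *
go((594.0,29.5),172.1,40)
```

```text
t 8.37 tcp [593.8  29.1  42.4] yang 172.06 w 0.561 F [ 0.    0.14 -0.54] Mz [-0.006 -0.017  0.02 ] q6 -1.507
 shift before turn (m) [-0.0004 -0.0001  0.0024]  turn(rad) -0.0008
 shift after turn (m) [-0.0004 -0.0001  0.0024]
```

>>> servo_tool --pt "1 0 0 0.0015 0" --pt "1 0 0 0.0015 0" --pt "1 0 0 0 0" --pt "1 0 0 0 0"

```text
time_s: 8.7
tool_pos: [593.7, 29.1, 39.3]
orientation: [[-0.138, -0.99, -0.0], [-0.99, 0.138, 0.0], [-0.0, 0.0, -1.0]]
force: [-0.4, 0.2, -1.3]
width: 0.562
```

>>> servo_tool --pt "1 0 0 0.0015 0" --pt "1 0 0 0 0" --pt "1 0 0 0 0"

```text
time_s: 8.95
tool_pos: [593.9, 29.0, 38.9]
orientation: [[-0.138, -0.99, 0.001], [-0.99, 0.138, -0.0], [0.0, -0.001, -1.0]]
force: [-4.3, -0.3, 7.9]
width: 0.561
```

The spacer is in contact (7.9 N up). Releasing, rising, and checking with the wrist camera.

>>> servo_tool --pt "-1 0 0 0 0" --pt "-1 0 0 0 0" --pt "-1 0 0 0 0" --pt "-1 0 0 0 0" --pt "-1 0 0 0 0" --pt "-1 0 0 -0.01 0" --pt "-1 0 0 -0.03 0" --pt "-1 0 0 -0.04 0" --pt "-1 0 0 -0.04 0" --pt "-1 0 0 -0.02 0" --pt "-1 0 0 0 0" --pt "-1 0 0 0 0"

```text
time_s: 9.95
tool_pos: [594.9, 29.0, 180.0]
orientation: [[-0.138, -0.99, 0.004], [-0.99, 0.138, -0.0], [-0.0, -0.004, -1.0]]
force: [-0.1, -0.8, 0.5]
width: 1.001
```

Run:
```python
from h import *
go((481.5,-187.7),72.6,180)
c=cap("wrist");np.savez("w3.npz",**c)
img=c["color"]
a=np.radians(-97.9);ex=np.array([np.cos(a),np.sin(a)]);ey=np.array([-ex[1],ex[0]]);pk=np.array([592.8,24.1])
B,G,R=[img[...,i].astype(int) for i in range(3)]
m=(B>R+40).astype(np.uint8);m[:, :200]=0
n,l,s,_=cv2.connectedComponentsWithStats(m);i=1+np.argmax(s[1:,4]);print(s[i])
cn,_=cv2.findContours((l==i).astype(np.uint8),0,1);cn=max(cn,key=len)
q=np.array([onplane(c,u,v,48,True)[:2]-pk for u,v in cn[:,0]])
r=cv2.minAreaRect(np.stack([q@ex,q@ey],1).astype(np.float32));print(r)
cv2.imwrite("pics/w3.png",cv2.resize(img[90:390,170:470],None,fx=2,fy=2,interpolation=cv2.INTER_CUBIC))
```

```text
t 9.95 tcp [594.9  29.  180. ] yang 172.05 w 1.001 F [-0.11 -0.76  0.46] Mz [-0.003  0.099  0.026] q6 -1.507
 shift before turn (m) [ 0.2303  0.0823 -0.0004]  turn(rad) -1.4058
 shift after turn (m) [-0.0434  0.2407 -0.001 ]
[ 292  149   57   81 2817]
((-4.903339385986328, -0.19890594482421875), (76.39497375488281, 51.42180252075195), 0.01623033732175827)
```

View pics/w3.png

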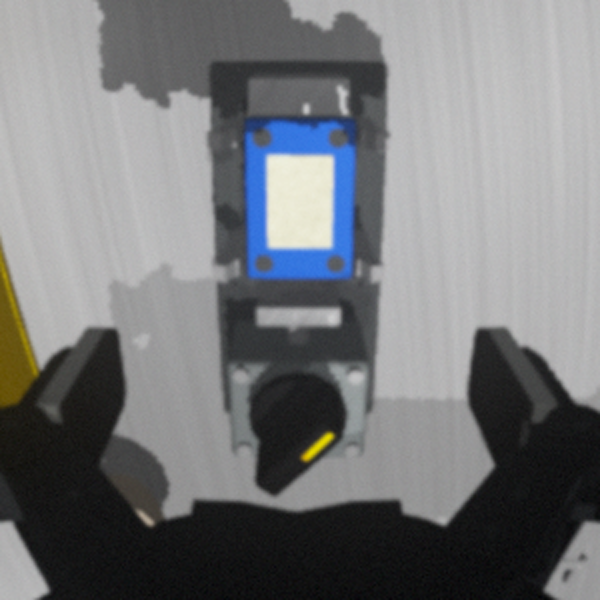

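The spacer lies in the pocket at about (-4.9, -0.2) mm with 0° skew, and the jaw is open. Now the cover.

>>> servo_tool --pt "-1 0.0288 0.0103 0 0" --pt "-1 0.0288 0.0103 0 0" --pt "-1 0.0288 0.0103 0 0" --pt "-1 0.0288 0.0103 0 0" --pt "-1 0.0288 0.0103 0 0" --pt "-1 0.0288 0.0103 0 0" --pt "-1 0.0288 0.0103 0 0" --pt "-1 0.0288 0.0103 0 0"

```text
time_s: 10.67
tool_pos: [478.1, -188.1, 175.9]
orientation: [[-0.138, -0.99, -0.003], [-0.99, 0.138, 0.002], [-0.001, 0.004, -1.0]]
force: [0.7, -0.2, -0.0]
width: 1.005
```

>>> servo_tool --pt "-1 0 0 0.005 0.1157" --pt "-1 0 0 0.005 0.1157" --pt "-1 0 0 0.005 0.1157" --pt "-1 0 0 0.005 0.1157" --pt "-1 0 0 0.005 0.1157" --pt "-1 0 0 0.005 0.1157" --pt "-1 0 0 0.005 0.1157" --pt "-1 0 0 0.005 0.1157" --pt "-1 0 0 0.005 0.1157" --pt "-1 0 0 0.005 0.1157" --pt "-1 0 0 0.005 0.1157" --pt "-1 0 0 0.005 0.1157"

```text
time_s: 11.67
tool_pos: [478.7, -186.9, 115.7]
orientation: [[-0.999, -0.038, -0.003], [-0.038, 0.999, 0.002], [0.003, 0.002, -1.0]]
force: [0.2, 0.2, 0.1]
width: 0.999
```

>>> servo_tool --pt "-1 0 0 0 0.1157" --pt "-1 0 0 0 0.1157" --pt "-1 0 0 0 0.1157" --pt "-1 0 0 0 0" --pt "-1 0 0 0 0" --pt "-1 0 0 0 0" --pt "-1 0 0 0 0"

```text
time_s: 12.25
tool_pos: [479.9, -187.5, 117.3]
orientation: [[-0.955, 0.297, -0.001], [0.297, 0.955, 0.001], [0.001, 0.0, -1.0]]
force: [0.2, 0.5, -0.2]
width: 0.999
```

Run:
```python
from h import *
c=cap("wrist");np.savez("w4.npz",**c)
img=c["color"];mn=img.min(-1);sat=img.max(-1).astype(int)-mn
P=cloud(c)
s=env.state();tcp=s["tool_pos"]
cv2.imwrite("pics/w4.png",img[60:330,180:460].repeat(2,0).repeat(2,1))
# grip: dark blob near
m=((img.max(-1)<60)).astype(np.uint8);m[260:]=0
n,l,st,ce=cv2.connectedComponentsWithStats(m)
for i in range(1,n):
    if 80<st[i,4]<3000: print("dark",st[i],ce[i],onplane(c,*ce[i],32,True).round(1))
go((481.5,-187.7),72.6,5)
```

```text
dark [207 116  19  43 143] [216.34965035 139.82517483] [ 404.7 -243.5   32. ]
dark [  0 133  11  44 257] [  3.05058366 157.01945525] [ 314.7 -515.8   32. ]
dark [166 136  31  32 572] [182.76573427 150.9527972 ] [ 403.1 -273.6   32. ]
dark [ 488  185  126   75 1039] [512.57555342 234.21847931] [558.5 -21.2  32. ]
dark [303 189  31  35 808] [318.15717822 206.53341584] [ 478.5 -185.3   32. ]
dark [ 572  195   64   65 1324] [603.74244713 216.82779456] [587.5 118.   32. ]
dark [506 218  42  21 339] [526.11504425 227.34218289] [557.1  -4.6  32. ]
dark [615 222  25  38 802] [628.07107232 241.57730673] [645.3 182.5  32. ]
dark [   0  226   56   34 1361] [ 21.08082292 245.1719324 ] [ 419.1 -550.4   32. ]
dark [585 227  13  33 194] [590.72164948 243.25773196] [613.5  96.1  32. ]
t 12.3 tcp [ 480.  -187.6  117.5] yang 72.69 w 1.001 F [-0.44 -0.02  0.11] Mz [-0.035  0.031  0.017] q6 -0.214
 shift before turn (m) [-0.0015  0.0003  0.1125]  turn(rad) 0.0016
 shift after turn (m) [-0.0015  0.0003  0.1125]
```

View pics/w4.png

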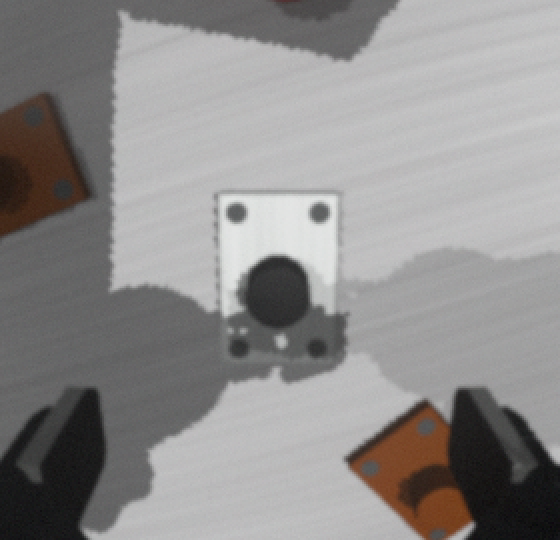

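Run:
```python
from h import *
c=dict(np.load("w4.npz"))
q=np.array([onplane(c,x/2+180,y/2+60,10,True)[:2] for x,y in((217,193),(341,192),(345,359),(221,359))])
print(q.round(1),q.mean(0).round(1));
for i in range(4):
    d=q[(i+1)%4]-q[i];print(np.hypot(*d).round(1),np.degrees(np.arctan2(d[1],d[0])).round(1))
```

```text
[[ 437.1 -197.8]
 [ 451.8 -149.3]
 [ 523.5 -167.5]
 [ 507.1 -219.8]] [ 479.9 -183.6]
50.6 73.2
74.0 -14.2
54.8 -107.4
73.4 162.5
```

The wrist crop shows the cover between the open fingers, with its grip at crop (278,290). The centre agrees with the top view to within about 2 mm and the angle to within 1°. Descending and gripping by the plate edges.

>>> servo_tool --pt "-1 -0.0008 0.0006 0.015 0" --pt "-1 0 0 0.018 0" --pt "-1 0 0 0.018 0" --pt "-1 0 0 0.018 0" --pt "-1 0 0 0.018 0" --pt "-1 0 0 0.015 0" --pt "-1 0 0 0.009 0" --pt "-1 0 0 0 0" --pt "-1 0 0 0 0"

```text
time_s: 13.05
tool_pos: [481.0, -187.3, 6.7]
orientation: [[-0.954, 0.298, -0.001], [0.298, 0.954, 0.0], [0.001, 0.0, -1.0]]
force: [-0.1, -0.2, -0.4]
width: 1.0
```

>>> servo_tool --pt "1 0 0 0 0" --pt "1 0 0 0 0" --pt "1 0 0 0 0" --pt "1 0 0 0 0" --pt "1 0 0 0 0" --pt "1 0 0 0 0" --pt "1 0 0 0 0" --pt "1 0 0 0 0" --pt "1 0 0 0 0"

```text
time_s: 13.8
tool_pos: [484.1, -188.3, 10.1]
orientation: [[-0.954, 0.298, 0.006], [0.298, 0.954, -0.002], [-0.006, -0.0, -1.0]]
force: [-1.5, 2.6, 20.4]
width: 0.279
```

>>> servo_tool --pt "1 0 0 -0.01 0" --pt "1 0 0 -0.03 0" --pt "1 0 0 -0.04 0" --pt "1 0 0 -0.04 0" --pt "1 0 0 -0.03 0" --pt "1 0 0 0 0" --pt "1 0 0 0 0" --pt "1 0 0 0 0"

```text
time_s: 14.47
tool_pos: [480.6, -187.0, 156.3]
orientation: [[-0.954, 0.299, -0.001], [0.299, 0.954, 0.0], [0.001, 0.0, -1.0]]
force: [-0.1, -0.0, -2.2]
width: 0.284
```

Run:
```python
from h import *
go((594.0,29.5),172.1,155)
```

```text
t 14.47 tcp [ 480.6 -187.   156.3] yang 72.62 w 0.284 F [-0.11 -0.04 -2.16] Mz [-0.022  0.007  0.019] q6 -0.211
 shift before turn (m) [-0.0435  0.2405  0.0013]  turn(rad) 1.4053
 shift after turn (m) [0.2301 0.0826 0.0015]
```

The width of 0.284 (24 mm) means the open fingers rode over the plate and closed on the round grip, with their tips on the plate's top. That hold is usable if the yaw is good, so I'll carry it over and check in the wrist view.

>>> servo_tool --pt "1 0 0 0 -0.08" --pt "1 0 0 0 -0.115" --pt "1 0 0 0 -0.115" --pt "1 0 0 0 -0.115" --pt "1 0 0 0 -0.115" --pt "1 0 0 0 -0.115" --pt "1 0 0 0 -0.115" --pt "1 0 0 0 -0.115" --pt "1 0 0 0 -0.115" --pt "1 0 0 0 -0.115" --pt "1 0 0 0 -0.115" --pt "1 0 0 0 -0.115"

```text
time_s: 15.47
tool_pos: [479.6, -186.5, 154.4]
orientation: [[-0.5, -0.866, -0.004], [-0.866, 0.5, 0.002], [0.0, 0.005, -1.0]]
force: [0.1, -0.2, -1.8]
width: 0.284
```

>>> servo_tool --pt "1 0 0 0 -0.115" --pt "1 0 0 0 -0.115" --pt "1 0 0 0 -0.1" --pt "1 0 0 0 -0.06" --pt "1 0 0 0 0" --pt "1 0 0 0 0"

```text
time_s: 15.97
tool_pos: [480.0, -186.7, 155.1]
orientation: [[-0.14, -0.99, -0.003], [-0.99, 0.14, 0.002], [-0.001, 0.003, -1.0]]
force: [0.1, 0.2, -1.1]
width: 0.283
```

>>> servo_tool --pt "1 -0.015 -0.005 0 0" --pt "1 -0.028 -0.01 0 0" --pt "1 -0.032 -0.012 0 0" --pt "1 -0.032 -0.012 0 0" --pt "1 -0.032 -0.012 0 0" --pt "1 -0.032 -0.012 0 0" --pt "1 -0.026 -0.01 0 0" --pt "1 -0.02 -0.006 0 0" --pt "1 -0.013 -0.004 0 0" --pt "1 0 0 0 0" --pt "1 0 0 0 0" --pt "1 0 0 0 0"

```text
time_s: 16.97
tool_pos: [594.6, 28.0, 156.3]
orientation: [[-0.14, -0.99, -0.001], [-0.99, 0.14, -0.001], [0.001, 0.001, -1.0]]
force: [-0.2, 0.2, -1.3]
width: 0.282
```

Run:
```python
from h import *
go((594.0,29.5),172.1,100)
c=cap("wrist");np.savez("w5.npz",**c)
cv2.imwrite("pics/w5.png",cv2.resize(c["color"][110:380,180:460],None,fx=2,fy=2,interpolation=cv2.INTER_CUBIC))
```

```text
t 16.97 tcp [594.6  28.  156.3] yang 171.95 w 0.282 F [-0.17  0.19 -1.31] Mz [-0.035  0.041  0.035] q6 -1.507
 shift before turn (m) [-0.0014  0.0007  0.0563]  turn(rad) -0.0026
 shift after turn (m) [-0.0014  0.0007  0.0563]
```

View pics/w5.png

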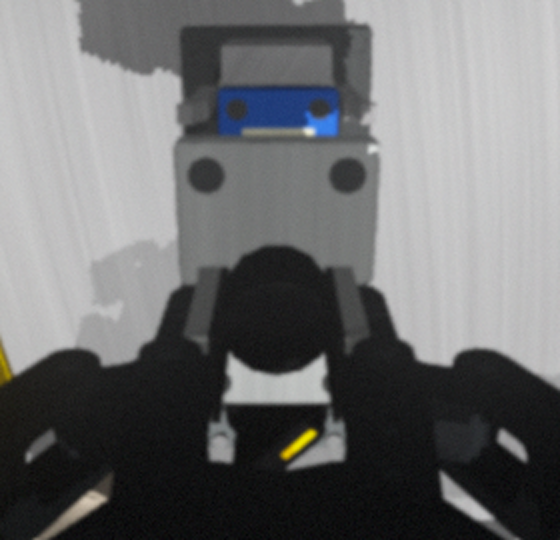

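Run:
```python
from h import *
c=dict(np.load("w5.npz"))
a=np.radians(-97.9);ex=np.array([np.cos(a),np.sin(a)]);ey=np.array([-ex[1],ex[0]]);pk=np.array([592.8,24.1])
def f(x,y,z):
    d=onplane(c,x/2+180,y/2+110,z,True)[:2]-pk;return np.round([d@ex,d@ey],1)
print("tcp",[((np.array([594.6,28.])-pk)@e).round(1) for e in(ex,ey)])
for z in (154,157):print("cover front",z,f(176,141,z),f(379,140,z),"side",f(181,280,z),f(373,280,z),"holes",f(206,175,z),f(347,175,z))
print("spacer far",f(220,88,48),f(338,87,48),"stop top far",f(221,44,56),f(332,44,56),"near",f(220,86,56),"base",f(181,27,10),f(371,27,10))
```

```text
tcp [np.float64(-4.1), np.float64(1.2)]
cover front 154 [35.5 24.8] [ 35.6 -24.4] side [-1.6 25.5] [ -1.8 -24.7] holes [26.9 17.7] [ 26.7 -16.8]
cover front 157 [36.1 24.3] [ 36.2 -23.9] side [-0.2 24.9] [ -0.3 -24.2] holes [27.7 17.4] [ 27.6 -16.4]
spacer far [33.4 23.3] [ 33.7 -25. ] stop top far [52.  21.8] [ 51.9 -21.5] near [35.3 22.5] base [57.2 44.5] [ 57. -44.]
```

The cover is square (front edge within 0.1°), centred at about x=-2.2, y=+0.3, and the stop and base line up. I'll shift 2.5 mm away from the stop and lower.

>>> servo_tool --pt "1 -0.0025 0.0005 0.01 0" --pt "1 0 0 0.02 0" --pt "1 0 0 0.02 0" --pt "1 0 0 0.016 0" --pt "1 0 0 0.01 0" --pt "1 0 0 0.006 0" --pt "1 0 0 0 0" --pt "1 0 0 0 0" --pt "1 0 0 0 0"

```text
time_s: 17.77
tool_pos: [596.0, 31.2, 75.7]
orientation: [[-0.139, -0.99, 0.002], [-0.99, 0.139, -0.0], [-0.0, -0.002, -1.0]]
force: [0.0, 0.0, -0.9]
width: 0.281
```

>>> servo_tool --pt "1 0 0 0.005 0" --pt "1 0 0 0.004 0" --pt "1 0 0 0.002 0" --pt "1 0 0 0 0" --pt "1 0 0 0 0"

```text
time_s: 18.18
tool_pos: [595.0, 31.5, 63.6]
orientation: [[-0.139, -0.99, -0.0], [-0.99, 0.139, 0.0], [0.0, 0.0, -1.0]]
force: [0.1, -0.1, -1.2]
width: 0.278
```

>>> servo_tool --pt "1 0 0 0.0015 0" --pt "1 0 0 0 0" --pt "1 0 0 0 0"

```text
time_s: 18.43
tool_pos: [595.2, 31.4, 62.3]
orientation: [[-0.139, -0.99, 0.0], [-0.99, 0.139, -0.0], [-0.0, -0.0, -1.0]]
force: [0.1, -0.7, -2.5]
width: 0.28
```

>>> servo_tool --pt "1 0 0 0.0015 0" --pt "1 0 0 0 0" --pt "1 0 0 0 0"

```text
time_s: 18.68
tool_pos: [595.1, 31.4, 60.7]
orientation: [[-0.139, -0.99, -0.0], [-0.99, 0.139, -0.0], [0.0, 0.0, -1.0]]
force: [-0.5, 0.1, -1.6]
width: 0.286
```

>>> servo_tool --pt "1 0 0 0.0015 0" --pt "1 0 0 0 0" --pt "1 0 0 0 0"

```text
time_s: 18.93
tool_pos: [595.1, 31.4, 59.2]
orientation: [[-0.139, -0.99, -0.0], [-0.99, 0.139, 0.0], [0.0, 0.0, -1.0]]
force: [0.9, 0.2, -1.7]
width: 0.28
```

>>> servo_tool --pt "1 0 0 0.001 0" --pt "1 0 0 0 0" --pt "1 0 0 0 0"

```text
time_s: 19.18
tool_pos: [595.3, 31.4, 58.4]
orientation: [[-0.139, -0.99, 0.0], [-0.99, 0.139, -0.0], [-0.0, -0.0, -1.0]]
force: [0.3, -0.9, -1.9]
width: 0.282
```

>>> servo_tool --pt "1 0 0 0.001 0" --pt "1 0 0 0 0" --pt "1 0 0 0 0"

```text
time_s: 19.43
tool_pos: [595.3, 31.3, 58.1]
orientation: [[-0.139, -0.99, 0.001], [-0.99, 0.139, -0.0], [0.0, -0.001, -1.0]]
force: [-1.4, -0.3, 5.2]
width: 0.279
```

>>> servo_tool --pt "1 0 0 0.001 0" --pt "1 0 0 0 0" --pt "1 0 0 0 0"

```text
time_s: 19.68
tool_pos: [595.3, 31.3, 58.1]
orientation: [[-0.139, -0.99, 0.001], [-0.99, 0.139, -0.0], [0.0, -0.001, -1.0]]
force: [-4.8, -0.0, 11.6]
width: 0.277
```

Cover contact (11.6 N). Releasing, rising, and checking.

>>> servo_tool --pt "0.2 0 0 -0.001 0" --pt "-0.1 0 0 0 0" --pt "-0.3 0 0 0 0" --pt "-0.3 0 0 0 0" --pt "-0.3 0 0 0 0" --pt "-0.3 0 0 -0.01 0" --pt "-0.3 0 0 -0.03 0" --pt "-0.3 0 0 -0.04 0" --pt "-0.3 0 0 -0.03 0" --pt "-0.3 0 0 -0.01 0" --pt "-0.3 0 0 0 0" --pt "-0.3 0 0 0 0"

```text
time_s: 20.68
tool_pos: [595.3, 31.4, 177.5]
orientation: [[-0.139, -0.99, 0.001], [-0.99, 0.139, -0.0], [-0.0, -0.001, -1.0]]
force: [-0.1, -0.2, -0.5]
width: 0.654
```

Run:
```python
from h import *
go((606.5,128),131.3,100)
c=cap("wrist");np.savez("w6.npz",**c)
cv2.imwrite("pics/w6.png",cv2.resize(c["color"][100:380,180:460],None,fx=2.1,fy=2.1,interpolation=cv2.INTER_CUBIC))
```

```text
t 20.68 tcp [595.3  31.4 177.5] yang 172.02 w 0.654 F [-0.07 -0.16 -0.47] Mz [-0.01  -0.     0.012] q6 -1.503
 shift before turn (m) [-0.0972  0.0023  0.0775]  turn(rad) 0.7108
 shift after turn (m) [-0.0722  0.0652  0.0775]
```

View pics/w6.png

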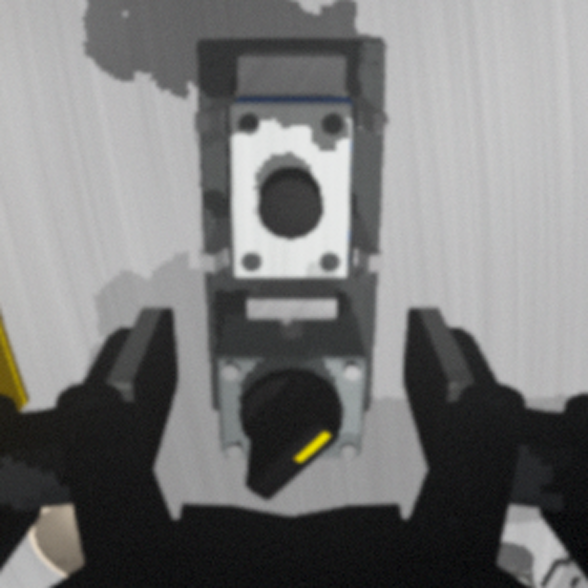

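Run:
```python
from h import *
c=dict(np.load("w6.npz"))
a=np.radians(-97.9);ex=np.array([np.cos(a),np.sin(a)]);ey=np.array([-ex[1],ex[0]]);pk=np.array([592.8,24.1])
def f(x,y,z):
    d=onplane(c,x/2.1+180,y/2.1+100,z,True)[:2]-pk;return np.round([d@ex,d@ey],1)
q=[f(*p,58) for p in((231,104),(352,103),(349,277),(234,277))];print("cover",q,np.mean(q,0))
print("jaw face",f(247,296,56),f(337,296,56),"stop near",f(237,99,56),"far",f(238,55,56),f(346,54,56))
print("knob tip",f(265,497,107),"yellow",f(298,461,107),f(329,433,107), "grip",f(290,200,80))
w=[onplane(c,x/2.1+180,y/2.1+100,107,True) for x,y in((298,461),(329,433))];d=w[1]-w[0];print(np.degrees(np.arctan2(d[1],d[0])))
```

```text
cover [array([32. , 24.8]), array([ 32.4, -24.3]), array([-43.4, -24.8]), array([-43.4,  25.4])] [-5.6    0.275]
jaw face [-53.3  20.1] [-53.4 -19.9] stop near [33.8 22.5] far [51.9 21.8] [ 52.2 -21.8]
knob tip [-125.9   11.7] yellow [-105.6   -2.3] [-91.1 -14.6] grip [-2.3  0.9]
-138.35086158906603
```

The cover is at about (-5.6, +0.3) mm, square, with only a sliver of the spacer showing at the stop end. The jaw face is at about -53 and the knob wing at 41.5°. Predicted wind-in is 2.2-2.6 rad. Moving to the knob.

>>> servo_tool --pt "-0.3 -0.015 0.0018 0 0" --pt "-0.3 -0.025 0 0 0" --pt "-0.3 -0.025 0 0 0" --pt "-0.3 -0.022 0 0 0" --pt "-0.3 -0.0101 0 0 0" --pt "-0.3 0 0 0 0.101" --pt "-0.3 0 0 0 0.101" --pt "-0.3 0 0 0 0.101" --pt "-0.3 0 0 0 0.101" --pt "-0.3 0 0 0 0.101" --pt "-0.3 0 0 0 0.101" --pt "-0.3 0 0 0 0.101"

```text
time_s: 21.73
tool_pos: [605.7, 127.2, 175.3]
orientation: [[-0.752, -0.659, -0.003], [-0.659, 0.752, -0.001], [0.003, 0.002, -1.0]]
force: [-0.0, 0.2, -0.2]
width: 0.648
```

>>> servo_tool --pt "-0.3 0 0 0.015 0" --pt "-0.3 0 0 0.015 0" --pt "-0.3 0 0 0.01 0" --pt "-0.3 0 0 0.007 0" --pt "-0.3 0 0 0 0" --pt "-0.3 0 0 0 0" --pt "-0.3 0 0 0 0"

```text
time_s: 22.32
tool_pos: [607.2, 127.8, 130.7]
orientation: [[-0.749, -0.663, 0.001], [-0.663, 0.749, 0.0], [-0.0, -0.0, -1.0]]
force: [0.2, 0.5, -0.4]
width: 0.652
```

Run:
```python
from h import *
go((607,127.8),131.5,80)
c=cap("wrist")
cv2.imwrite("pics/w7.png",c["color"][100:400,160:480].repeat(2,0).repeat(2,1))
```

```text
t 22.32 tcp [607.2 127.8 130.7] yang 131.51 w 0.652 F [ 0.16  0.47 -0.45] Mz [-0.013 -0.007  0.031] q6 -0.636
 shift before turn (m) [0.0002 0.0002 0.0507]  turn(rad) 0.0002
 shift after turn (m) [0.0002 0.0002 0.0507]
```

View pics/w7.png

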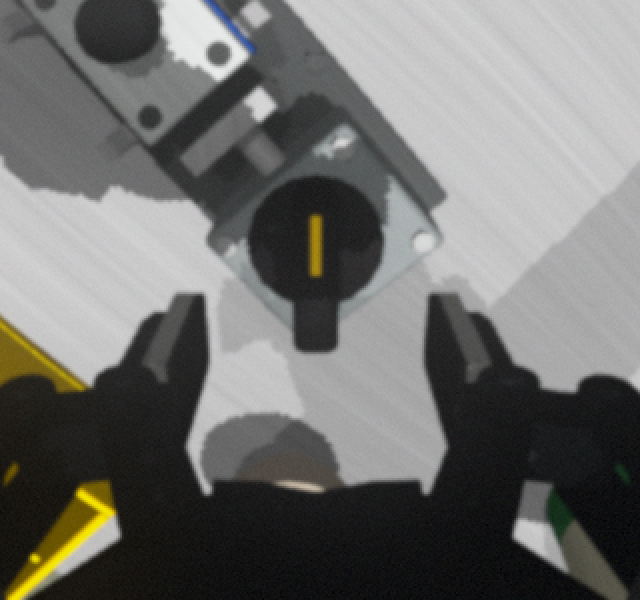

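The wing (stripe at crop 316, finger midpoint 317) is centred and aligned. That makes 9 pictures viewed. Descending and gripping.

>>> servo_tool --pt "-0.3 0 0 0.012 0" --pt "-0.3 0 0 0.014 0" --pt "-0.3 0 0 0.014 0" --pt "-0.3 0 0 0.009 0" --pt "-0.3 0 0 0 0" --pt "1 0 0 0 0" --pt "1 0 0 0 0" --pt "1 0 0 0 0" --pt "1 0 0 0 0" --pt "1 0 0 0 0" --pt "1 0 0 0 0" --pt "1 0 0 0 0"

```text
time_s: 23.37
tool_pos: [607.7, 127.9, 82.5]
orientation: [[-0.749, -0.663, 0.002], [-0.663, 0.749, 0.0], [-0.002, -0.001, -1.0]]
force: [-1.6, -0.1, 6.0]
width: 0.152
```

Run:
```python
from h import *
go((607,127.8),131.5,80)
```

```text
t 23.37 tcp [607.7 127.9  82.5] yang 131.51 w 0.152 F [-1.55 -0.11  6.02] Mz [-0.075  0.144 -0.013] q6 -0.636
 shift before turn (m) [0.0006 0.0005 0.0025]  turn(rad) 0.0003
 shift after turn (m) [0.0006 0.0005 0.0025]
```

>>> servo_tool --pt "1 0 0 -0.0015 0.05" --pt "1 0 0 0 0.1" --pt "1 0 0 0 0.1" --pt "1 0 0 0 0.1" --pt "1 0 0 0 0.1" --pt "1 0 0 0 0.1" --pt "1 0 0 0 0.05" --pt "1 0 0 0 0" --pt "1 0 0 0 0"

```text
time_s: 24.12
tool_pos: [607.4, 128.3, 82.6]
orientation: [[-0.992, -0.126, 0.001], [-0.126, 0.992, 0.001], [-0.001, 0.001, -1.0]]
force: [3.0, 2.6, -4.2]
width: 0.149
```

Run:
```python
from h import *
go((607,127.8),131.5-np.degrees(.6),82)
```

```text
t 24.12 tcp [607.4 128.3  82.6] yang 97.25 w 0.149 F [ 3.01  2.64 -4.21] Mz [ 0.456 -0.66   0.08 ] q6 -0.038
 shift before turn (m) [ 0.0005 -0.0005  0.0006]  turn(rad) 0.0022
 shift after turn (m) [ 0.0005 -0.0005  0.0006]
```

>>> servo_tool --pt "1 0 0 0 0.1" --pt "1 0 0 0 0.1" --pt "1 0 0 0 0.1" --pt "1 0 0 0 0.1" --pt "1 0 0 0 0.1" --pt "1 0 0 0 0.1" --pt "1 0 0 0 0.1" --pt "1 0 0 0 0.1" --pt "1 0 0 0 0.1" --pt "1 0 0 0 0.1" --pt "1 0 0 0 0" --pt "1 0 0 0 0"

```text
time_s: 25.12
tool_pos: [607.7, 129.3, 82.6]
orientation: [[-0.642, 0.767, 0.002], [0.767, 0.642, 0.003], [0.001, 0.003, -1.0]]
force: [4.1, 5.3, -5.0]
width: 0.152
```

Run:
```python
from h import *
go((607,127.8),131.5-np.degrees(1.6),82)
c=cap("top");cv2.imwrite("pics/t2.png",c["color"][160:230,255:360].repeat(6,0).repeat(6,1))
```

```text
t 25.12 tcp [607.7 129.3  82.6] yang 39.96 w 0.152 F [ 4.07  5.3  -5.01] Mz [ 1.031 -0.946 -0.   ] q6 0.963
 shift before turn (m) [-0.0007 -0.0015  0.0006]  turn(rad) 0.0023
 shift after turn (m) [-0.0007 -0.0015  0.0006]
```

View pics/t2.png

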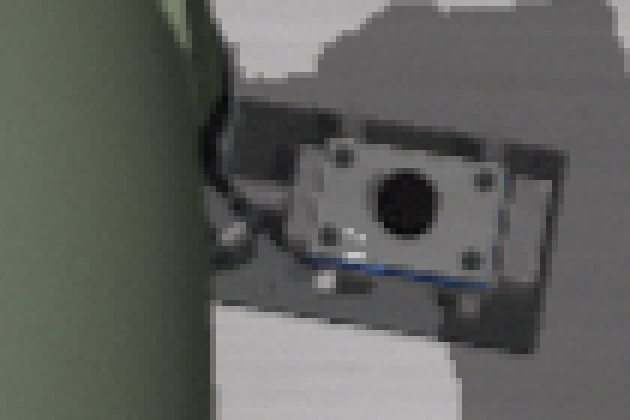

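The jaw has closed up to the cover edge (crop ~300,190) and the stack is still square. Continuing in 0.1 rad steps with torque readings.

```bash
cat > s.py <<'E'
from h import *
r=[]
s=env.state();O=s["orientation"];a=np.arctan2(O[1,1],O[0,1])
print("turn",round((np.radians(131.5)-a)%(2*np.pi),3),"Mz",round(s["ft_torque"][2],3),"tau6",round(s["joint_torque"][5],3),"M",s["ft_torque"].round(2),"F",s["force"].round(1),"q6",round(s["qpos"][5],3),"tcp",s["tool_pos"].round(1),"t",round(s["time_s"],2))
E
python3 s.py
```

```text
turn 1.598 Mz 0.048 tau6 0.052 M [ 1.02 -0.88  0.05] F [ 4.3  5.9 -6.2] q6 0.963 tcp [607.7 129.3  82.6] t 25.17
```

>>> servo_tool --pt "1 -0.0003 -0.0005 0 0.05" --pt "1 0 0 0 0.05" --pt "1 0 0 0 0.05" --pt "1 0 0 0 0.05"

```text
time_s: 25.5
tool_pos: [607.9, 129.4, 82.7]
orientation: [[-0.476, 0.88, 0.002], [0.88, 0.476, 0.004], [0.003, 0.004, -1.0]]
force: [5.0, 7.2, -6.4]
width: 0.148
```

```bash
python3 s.py
```

```text
turn 1.799 Mz 0.148 tau6 -0.352 M [ 1.39 -1.15  0.15] F [ 5.   7.2 -6.4] q6 1.164 tcp [607.9 129.4  82.7] t 25.5
```

>>> servo_tool --pt "1 0 0 0 0.05" --pt "1 0 0 0 0.05"

```text
time_s: 25.67
tool_pos: [608.0, 129.4, 82.7]
orientation: [[-0.386, 0.923, 0.002], [0.923, 0.386, 0.004], [0.003, 0.004, -1.0]]
force: [5.5, 5.9, -6.4]
width: 0.152
```

```bash
python3 s.py
```

```text
turn 1.899 Mz 0.181 tau6 -0.352 M [ 1.39 -1.25  0.18] F [ 5.5  5.9 -6.4] q6 1.264 tcp [608.  129.4  82.7] t 25.67
```

>>> servo_tool --pt "1 0 0 0 0.05" --pt "1 0 0 0 0.05"

```text
time_s: 25.83
tool_pos: [608.1, 129.4, 82.6]
orientation: [[-0.292, 0.957, 0.003], [0.957, 0.292, 0.004], [0.004, 0.004, -1.0]]
force: [5.2, 7.1, -7.0]
width: 0.157
```

```bash
python3 s.py
```

```text
turn 1.999 Mz 0.133 tau6 -0.352 M [ 1.44 -1.26  0.13] F [ 5.2  7.1 -7. ] q6 1.364 tcp [608.1 129.4  82.6] t 25.83
```

>>> servo_tool --pt "1 0 0 0 0.05" --pt "1 0 0 0 0.05"

```text
time_s: 26.0
tool_pos: [608.2, 129.5, 82.7]
orientation: [[-0.195, 0.981, 0.003], [0.981, 0.195, 0.004], [0.004, 0.004, -1.0]]
force: [6.0, 7.0, -6.8]
width: 0.149
```

```bash
python3 s.py
```

```text
turn 2.099 Mz 0.154 tau6 -0.353 M [ 1.42 -1.31  0.15] F [ 6.   7.  -6.8] q6 1.464 tcp [608.2 129.5  82.7] t 26.0
```

>>> servo_tool --pt "1 0 0 0 0.05" --pt "1 0 0 0 0.05"

```text
time_s: 26.17
tool_pos: [608.3, 129.5, 82.7]
orientation: [[-0.096, 0.995, 0.003], [0.995, 0.096, 0.005], [0.004, 0.003, -1.0]]
force: [6.5, 6.8, -7.1]
width: 0.151
```

```bash
python3 s.py
```

```text
turn 2.199 Mz 0.173 tau6 -0.353 M [ 1.41 -1.39  0.17] F [ 6.5  6.8 -7.1] q6 1.564 tcp [608.3 129.5  82.7] t 26.17
```

>>> servo_tool --pt "1 0 0 0 0.05" --pt "1 0 0 0 0.05"

```text
time_s: 26.33
tool_pos: [608.4, 129.5, 82.7]
orientation: [[0.004, 1.0, 0.003], [1.0, -0.004, 0.005], [0.005, 0.003, -1.0]]
force: [6.4, 6.3, -6.6]
width: 0.153
```

```bash
python3 s.py
```

```text
turn 2.299 Mz 0.259 tau6 -0.209 M [ 1.42 -1.33  0.26] F [ 6.4  6.3 -6.6] q6 1.664 tcp [608.4 129.5  82.7] t 26.33
```

>>> servo_tool --pt "1 0 0 0 0.05" --pt "1 0 0 0 0.05"

```text
time_s: 26.5
tool_pos: [608.5, 129.5, 82.7]
orientation: [[0.104, 0.995, 0.003], [0.995, -0.104, 0.004], [0.005, 0.003, -1.0]]
force: [7.1, 6.5, -6.7]
width: 0.154
```

```bash
python3 s.py
```

```text
turn 2.399 Mz 0.303 tau6 -0.249 M [ 1.39 -1.43  0.3 ] F [ 7.1  6.5 -6.7] q6 1.764 tcp [608.5 129.5  82.7] t 26.5
```

Tight at about 2.23 rad (torque up from 0.15 to 0.30), as predicted. So I expect the crest near 2.53 and the notch near 2.83.

>>> servo_tool --pt "1 0 0 0 0.05" --pt "1 0 0 0 0.05"

```text
time_s: 26.67
tool_pos: [608.6, 129.5, 82.7]
orientation: [[0.203, 0.979, 0.004], [0.979, -0.203, 0.004], [0.005, 0.003, -1.0]]
force: [6.4, 6.7, -8.4]
width: 0.154
```

```bash
python3 s.py
```

```text
turn 2.499 Mz 0.033 tau6 -0.443 M [ 1.4  -1.66  0.03] F [ 6.4  6.7 -8.4] q6 1.864 tcp [608.6 129.5  82.7] t 26.67
```

>>> servo_tool --pt "1 0 0 0 0.05" --pt "1 0 0 0 0.05"

```text
time_s: 26.83
tool_pos: [608.8, 129.4, 82.7]
orientation: [[0.3, 0.954, 0.004], [0.954, -0.3, 0.004], [0.005, 0.002, -1.0]]
force: [6.3, 7.4, -9.0]
width: 0.154
```

```bash
python3 s.py
```

```text
turn 2.6 Mz -0.032 tau6 -0.492 M [ 1.43 -1.7  -0.03] F [ 6.3  7.4 -9. ] q6 1.964 tcp [608.8 129.4  82.7] t 26.83
```

>>> servo_tool --pt "1 0 0 0 0.05"

```text
time_s: 26.92
tool_pos: [608.8, 129.4, 82.7]
orientation: [[0.347, 0.938, 0.004], [0.938, -0.347, 0.004], [0.006, 0.002, -1.0]]
force: [7.8, 6.3, -8.5]
width: 0.148
```

```bash
python3 s.py
```

```text
turn 2.65 Mz 0.031 tau6 -0.475 M [ 1.39 -1.63  0.03] F [ 7.8  6.3 -8.5] q6 2.014 tcp [608.8 129.4  82.7] t 26.92
```

Crest passed between 2.4 and 2.5 (torque fell from +0.30 to -0.03), so the notch is near 2.75. One last small step there, then read.

>>> servo_tool --pt "1 0 0 0 0.05" --pt "1 0 0 0 0.05"

```text
time_s: 27.08
tool_pos: [608.9, 129.3, 82.7]
orientation: [[0.439, 0.898, 0.004], [0.898, -0.439, 0.004], [0.006, 0.002, -1.0]]
force: [7.2, 6.5, -8.5]
width: 0.148
```

```bash
python3 s.py
```

```text
turn 2.75 Mz -0.068 tau6 -0.535 M [ 1.36 -1.64 -0.07] F [ 7.2  6.5 -8.5] q6 2.114 tcp [608.9 129.3  82.7] t 27.08
```

>>> servo_tool --pt "1 0 0 0 0.05" --pt "1 0 0 0 0" --pt "1 0 0 0 0"

```text
time_s: 27.33
tool_pos: [608.9, 129.3, 82.6]
orientation: [[0.482, 0.876, 0.004], [0.876, -0.482, 0.004], [0.006, 0.001, -1.0]]
force: [7.4, 6.4, -6.4]
width: 0.152
```

```bash
python3 s.py
```

```text
turn 2.798 Mz -0.076 tau6 -0.066 M [ 1.43 -1.58 -0.08] F [ 7.4  6.4 -6.4] q6 2.162 tcp [608.9 129.3  82.6] t 27.33
```

>>> servo_tool --pt "0.5 0 0 0 0" --pt "0 0 0 0 0" --pt "-0.3 0 0 0 0" --pt "-0.3 0 0 0 0" --pt "-0.3 0 0 0 0" --pt "-0.3 0 0 -0.01 0" --pt "-0.3 0 0 -0.03 0" --pt "-0.3 0 0 -0.04 0" --pt "-0.3 0 0 -0.03 0" --pt "-0.3 0 0 -0.01 0" --pt "-0.3 0 0 0 0" --pt "-0.3 0 0 0 0"

```text
time_s: 28.33
tool_pos: [606.7, 127.2, 203.2]
orientation: [[0.483, 0.875, 0.001], [0.875, -0.483, 0.0], [0.0, 0.001, -1.0]]
force: [-0.7, -0.1, -0.6]
width: 0.648
```

>>> servo_tool --pt "-0.3 0 0 0 -0.1" --pt "-0.3 0 0 0 -0.12" --pt "-0.3 0 0 0 -0.12" --pt "-0.3 0 0 0 -0.12" --pt "-0.3 0 0 0 -0.12" --pt "-0.3 0 0 0 -0.12" --pt "-0.3 0 0 0 -0.12" --pt "-0.3 0 0 0 -0.12" --pt "-0.3 0 0 0 -0.12" --pt "-0.3 0 0 0 -0.12" --pt "-0.3 0 0 0 -0.12" --pt "-0.3 0 0 0 -0.12"

```text
time_s: 29.33
tool_pos: [605.0, 127.1, 200.0]
orientation: [[-0.796, 0.605, -0.005], [0.605, 0.796, -0.0], [0.003, -0.003, -1.0]]
force: [0.5, -0.7, 0.5]
width: 0.651
```

>>> servo_tool --pt "-0.3 0 0 0 -0.12" --pt "-0.3 0 0 0 -0.12" --pt "-0.3 0 0 0 -0.12" --pt "-0.3 0 0 0 -0.12" --pt "-0.3 0 0 0 -0.12" --pt "-0.3 0 0 0 -0.12" --pt "-0.3 0 0 0 -0.12" --pt "-0.3 0 0 0 -0.12" --pt "-0.3 0 0 0 -0.12" --pt "-0.3 0 0 0 -0.12" --pt "-0.3 0 0 0 -0.12" --pt "-0.3 0 0 0 -0.12"

```text
time_s: 30.33
tool_pos: [605.0, 127.1, 200.0]
orientation: [[-0.703, -0.711, -0.005], [-0.711, 0.703, -0.0], [0.004, 0.003, -1.0]]
force: [-0.9, 0.6, -0.1]
width: 0.648
```

>>> servo_tool --pt "-0.3 0 0 0 -0.12" --pt "-0.3 0 0 0 -0.12" --pt "-0.3 0 0 0 -0.12" --pt "-0.3 0 0 0 -0.12" --pt "-0.3 0 0 0 -0.12" --pt "-0.3 0 0 0 -0.11" --pt "-0.3 0.03 0 0 0" --pt "-0.3 0.035 0 0 0" --pt "-0.3 0.025 0 0 0" --pt "-0.3 0 0 0 0" --pt "-0.3 0 0 0 0" --pt "-0.3 0 0 0 0"

```text
time_s: 31.33
tool_pos: [598.8, 37.8, 201.1]
orientation: [[-0.076, -0.997, -0.003], [-0.997, 0.076, 0.001], [-0.0, 0.003, -1.0]]
force: [-0.8, 0.4, 0.0]
width: 0.65
```

Run:
```python
from h import *
go((595,31),172.1,178)
c=cap("wrist");np.savez("w8.npz",**c)
cv2.imwrite("pics/w8.png",cv2.resize(c["color"][100:380,180:460],None,fx=2.1,fy=2.1,interpolation=cv2.INTER_CUBIC))
```

```text
t 31.33 tcp [598.8  37.8 201.1] yang 175.62 w 0.65 F [-0.76  0.38  0.04] Mz [0.045 0.03  0.032] q6 -1.554
 shift before turn (m) [0.0071 0.0032 0.0231]  turn(rad) 0.0614
 shift after turn (m) [0.0073 0.0028 0.0231]
```

The picture quota is used up, so I'll check numerically from depth and colour.

Run:
```python
from h import *
a=np.radians(-97.9);ex=np.array([np.cos(a),np.sin(a)]);ey=np.array([-ex[1],ex[0]]);pk=np.array([592.8,24.1])
for name in("w6","w8"):
    c=dict(np.load(name+".npz"));img=c["color"];D=c["depth"];K=c["intrinsics"]
    v,u=np.mgrid[:400,:640];x=(u-K[0,2])/K[0,0];y=(v-K[1,2])/K[1,1];th=np.hypot(x,y)+1e-9
    P=np.stack([x*np.tan(th)/th*D,y*np.tan(th)/th*D,D],-1);P=(P-c["t"])@c["R"]
    q=P[...,:2]-pk;X=q@ex;Y=q@ey;Z=P[...,2];ok=(D>0)&(abs(Y)<40)
    g=ok&(abs(X)<25)&(Z>74)&(Z<88);r=cv2.minEnclosingCircle(np.stack([X[g],Y[g]],1).astype(np.float32))
    print(name,"grip",r,g.sum(),"topz",np.median(Z[g]))
    top=ok&(abs(Z-58)<4)&(abs(Y)<24)
    h,e=np.histogram(X[top],bins=np.arange(-80,60,2));print("x hist",dict(zip(e[:-1].astype(int).tolist(),h.tolist())))
    pl=ok&(abs(Z-58)<4)&(X>-36)&(X<30)&(np.hypot(X+3,Y)>16)
    A=np.c_[X[pl],Y[pl],np.ones(pl.sum())];print("plane",np.linalg.lstsq(A,Z[pl],rcond=None)[0].round(3))
    m=ok&(abs(Z-58)<4)&(X>-45)&(X<36);print("cover rect",cv2.minAreaRect(np.stack([X[m],Y[m]],1).astype(np.float32)))
    ye=(img[...,2].astype(int)>img[...,0]+70)&(img[...,1].astype(int)>img[...,0]+50)&ok&(Z>90)
    w=np.array([onplane(c,uu,vv,107,True)[:2] for vv,uu in zip(*np.nonzero(ye))]);
    r=cv2.minAreaRect(w.astype(np.float32));vec=np.linalg.svd(w-w.mean(0))[2][0]
    print("stripe",r,"angle mod180",np.degrees(np.arctan2(vec[1],vec[0]))%180)
    # dark holes at z=58
    dk=((img.max(-1)<95)&(abs(Z-58)<5)&ok&(X>-45)&(X<36)).astype(np.uint8)
    n,l,st,ce=cv2.connectedComponentsWithStats(dk)
    for i in range(1,n):
        if 12<st[i,4]<200:
            d=onplane(c,*ce[i],58,True)[:2]-pk;print("dark",st[i,4],np.round([d@ex,d@ey],1))
t=cap("top");s=cap("scene")
f=np.load("first.npz")
for n,c in(("T",t),("S",s)):
    d=np.abs(c["color"].astype(int)-f["color"+n]).max(-1)>60
    print(n,[(b,d[v0:v1,u0:u1].mean().round(2)) for b,(u0,u1,v0,v1) in ({"bottle":(135,195,145,190),"jar":(422,450,135,162),"beaker":(163,195,220,250),"cup":(230,262,122,152)} if n=="T" else {"bottle":(470,525,240,310),"jar":(163,196,233,270),"beaker":(467,500,208,250),"cup":(378,415,300,340)}).items()])
```

```text
w6 grip ((-5.7131829261779785, 1.0053737163543701), 13.05949878692627) 769 topz 79.9671881381014
x hist {-80: 0, -78: 0, -76: 0, -74: 0, -72: 0, -70: 0, -68: 0, -66: 0, -64: 49, -62: 79, -60: 84, -58: 80, -56: 109, -54: 75, -52: 0, -50: 0, -48: 0, -46: 0, -44: 86, -42: 108, -40: 101, -38: 107, -36: 107, -34: 105, -32: 115, -30: 110, -28: 110, -26: 98, -24: 76, -22: 62, -20: 57, -18: 50, -16: 47, -14: 52, -12: 52, -10: 53, -8: 50, -6: 51, -4: 53, -2: 67, 0: 69, 2: 75, 4: 98, 6: 137, 8: 123, 10: 111, 12: 123, 14: 143, 16: 117, 18: 110, 20: 141, 22: 130, 24: 114, 26: 118, 28: 161, 30: 111, 32: 56, 34: 0, 36: 103, 38: 152, 40: 107, 42: 103, 44: 150, 46: 108, 48: 104, 50: 137, 52: 1, 54: 0, 56: 0}
plane [ 0.     0.    58.131]
cover rect ((-5.691814422607422, 0.3992729187011719), (76.35409545898438, 77.38678741455078), 0.08307132124900818)
stripe ((598.5984497070312, 122.21527099609375), (19.36006736755371, 4.884241104125977), 41.29145812988281) angle mod180 41.016051070410285
dark 17 [27.2 25.6]
dark 64 [26.3 30.9]
dark 57 [ 26.6 -29.4]
dark 62 [24.9 18.3]
dark 84 [ 24.1 -16. ]
dark 29 [5
[... 758 characters left out ...]
 50: 91, 52: 2, 54: 0, 56: 0}
plane [-1.0000e-03  0.0000e+00  5.8138e+01]
cover rect ((-4.485523223876953, 0.8841094970703125), (80.94972229003906, 77.66661834716797), 0.13020813465118408)
stripe ((614.7330322265625, 141.52459716796875), (18.453441619873047, 4.725080966949463), 59.57014083862305) angle mod180 60.09310086228872
dark 62 [28.5 18.2]
dark 38 [25.8 30.5]
dark 62 [ 28.  -15.5]
dark 25 [ 28.2 -29.6]
dark 22 [9.2 3.4]
dark 20 [-29.7  33.7]
dark 15 [-30.3 -31.5]
T [('bottle', np.float64(0.0)), ('jar', np.float64(0.0)), ('beaker', np.float64(0.0)), ('cup', np.float64(0.0))]
S [('bottle', np.float64(0.0)), ('jar', np.float64(0.0)), ('beaker', np.float64(0.0)), ('cup', np.float64(0.0))]
```

Cover moved +3.9 mm to the stop and sits flat. The knob turned 2.81 rad while the jaw travelled about 13.5 mm (2.25 rad), so slip is about 0.56. The bystanders haven't moved. Handing in.

```bash
python3 -c "
from rig import env
print(env.finish_job())"
```

```text
the job is handed in; nothing more can be done
None
```

The job is handed in: the spacer and cover are clamped in the pocket and the knob has clicked once. It took about 31 s of the 72 s. `finish_job` gave no verdict, so the checks below are my own measurements.

**What I did:** I laid the blue spacer on the white plate, then the aluminium cover on top of it, grip up. I turned the knob clockwise in a single grasp until the detent crest passed, stopped near the first notch, and let go.

**Last checks:**
- **Cover:** it lies flat with its top 58.1 mm above the bench. The clamp pushed it 3.9 mm onto the stop, with no gap left to the jaw or the stop. It is within about 1 mm of the clamped place in x and y.
- **Knob:** it turned 2.81 rad while the jaw travelled about 13.5 mm (2.25 rad), which gives a slip of about 0.56 rad. The torque rose to 0.30 N m and then fell through zero once, which fits one click.
- **Bystanders:** the bottle, jar and beaker look unchanged in both fixed cameras.
- **Gripper:** it is open and well clear of everything.

**What did not go as planned:**
- **Cover grasp:** the fingers rode over the plate and closed on the round grip instead of the plate edges. I checked that the cover was square before placing it that way.
- **Pocket position:** my first estimate was about 2 mm off in x compared with the measured stop face.
- **Final check:** the picture limit ran out, so it was numeric from depth and colour only. The cover's squareness after clamping came only from two hole positions and the closed gaps, because its outline fit merged with the jaw and posts. The spacer after clamping was not measured separately.

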